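Set the bench shaker to speed five and start it

TASK

Get the bench shaker going at speed five: with closed fingertips gently push the selector's pointer round clockwise, click by click, to the fifth bar mark after the round dot (the dot is zero), without ever going on to six. Then press the round start key fully in and let it come back out, with the selector left at five. Grip nothing, never press the key before the selector is at five, do not force the selector, and leave the jar on the shaker, the wash bottle and the beaker standing where they are.

Things in the scene. Friction and masses are not known exactly. Their poses are not given: they have to be found in the camera images.
- shaker: Fixed bench shaker: low cream box, grey top, 246 x 366 mm (x by y), flat top 85 mm above the bench. Origin: centre of its underside, z up, front (-x) roughly to the robot. On top, in its frame: selector at x -30, y +85 mm; start key at x -75, y -90; square aluminium platform (130 mm wide, 10 mm high) at x +45, y -105.
- selector (a joint): Angle of the speed selector, rad: 0 at the dot, +0.5236 (30 degrees) per click clockwise seen from above; speed five 2.618, end stop 4.2. Starts between zero and three. Detent: pushed just beyond half way between marks the pointer springs on to the next mark and rests there; short of half way it springs back. Takes 3 N at 40 mm from the axis; over 20 N from the fingers is forcing or gripping.
- selector_axis (a point): Point on the selector's axis level with the shaker's flat top (85 mm above the bench), fixed, axes parallel to the shaker's. Printed marks are centred 66 mm around it: a round dot for zero, 120 degrees anticlockwise (from above) from the shaker's +x, then eight bars, one every 30 degrees clockwise.
- pointer (a point): Middle of the selector's pointer, 40 mm from the axis, 19 mm above the flat top; its x points outward along the pointer, z up; turns with it. Black selector, 30 mm high: hub 17 mm radius (foot 22 mm radius, 7 mm high), one straight pointer 12 mm wide reaching 52 mm from the axis, its flanks 8 to 30 mm above the flat top; white line along its top.
- start (a joint): How far the start key is pressed, in m: 0 out, 0.006 fully in. It springs back. Fully in takes 5 N; above 0.0045 counts as pressed.
- start_top (a point): Centre of the top face of the round start key (black, 32 mm diameter, in a grey housing) when looked at from above; it is pressed straight down. It moves with the key.
- jar: Loose closed amber jar with white cap, 54 mm diameter, 75 mm high, standing on the shaker's platform. Origin: centre of its underside. To be left alone.
- wash_bottle: Loose white bottle with orange cap, 68 mm diameter, 170 mm high, standing on the bench to the left of the shaker. Origin: centre of its underside. To be left alone.
- beaker: Loose open glass beaker, 72 mm diameter, 90 mm high, standing on the bench to the right of the shaker. Origin: centre of its underside. To be left alone.

How it is judged (in metres and radians):
On the way, in this order (a step that is already met when the one before it is completed fails the run):
1. the selector rests at speed five (value of joint selector between 2.4609 and 2.7751 rad and velocity of joint selector between -0.1 and 0.1 rad/s), for 0.3 s.
2. the start key is pressed in with the selector at five (value of joint selector between 2.4609 and 2.7751 rad and value of joint start above 0.0045 m), for 0.05 s.
At the end, for the whole second after the job is handed in: The selector rests at speed five (within 9 degrees of the mark, 2.46 to 2.775 rad), the start key has been pressed after that and is out again (less than 1.5 mm in), and the jar, wash bottle and beaker stand upright at rest within 15 mm of where they were (value of joint selector between 2.4609 and 2.7751 rad and value of joint start below 0.0015 m and distance of each of jar, wash_bottle, beaker from where it was at the start of the episode below 0.015 m and angle between each of jar, wash_bottle, beaker's own z axis and vertical below 0.1 rad and linear speed of each of jar, wash_bottle, beaker below 0.02 m/s); the robot touches nothing.
It fails at once if the selector goes past five (more than half way to six) (value of joint selector above 2.906 rad).
It fails at once if the start key is pressed while the selector is not at five (value of joint start above 0.003 m and not (value of joint selector between 2.4609 and 2.7751 rad)).
It fails at once if the selector is gripped or forced (more than 20 N from the fingers) (contact force between the fingers and selector above 20 N).
It fails at once if the jar, wash bottle or beaker is lifted, shoved or tipped (distance of any of jar, wash_bottle, beaker from where it was at the start of the episode above 0.02 m or angle between any of jar, wash_bottle, beaker's own z axis and vertical above 0.25 rad).
It also fails if it takes over 61 s, if anything falls off the work surface, if the arm or the gripper's body presses on something with over 40 N, if the wrist force passes 120 N, or if a joint passes its speed limit or range.

ROBOT

A 6-joint arm with a two-finger parallel gripper is mounted at the origin on the work surface. World frame = base frame: x ahead of the robot, y to its left, z up, the work surface at z = 0. Lengths are in m, angles in degrees, forces in N, time in s.
With the tool pointing down it reaches from about 0.35 to 0.875 m from the base axis. Payload 4.2 kg.
Tool frame: the origin (TCP) lies where the fingers leave the gripper's body, on its centre line; the fingertips stand 70 mm ahead of it and the grasp point (between the pads) lies 51 mm ahead of it; z points along the fingers, y is the direction in which the jaws open and shut (so a half turn about z gives the same grasp; the last joint's range is limited). The gripper opens to 87 mm and grips with 3 to 60 N. Pads are 19 mm wide; open, the fingers measure 117 mm over their backs; the gripper's body (75 mm by 190 mm) begins 51 mm behind the grasp point.
Start: joints at [-62.246, 22.042, 0.453, 0, -68.411, -14.817], TCP at [0.14, -0.609, 0.292] pointing down, gripper open.
Joint ranges: [-179.83, 179.83], [-69.29, 118.12], [-61.27, 80.66], [-181.25, 117.63], [-171.15, -9.14], [-177.46, 177.46]. Speed limits (degrees/s): [159.86, 159.86, 180, 180, 180, 180].

INTERFACE

Orientations are given as a 3x3 rotation matrix whose columns are the frame's x, y, z axes.
In Python, from station import sense, cams, job gives the robot as it stands. The module is installed in compiled form; this text tells all that it offers.
- The arm moves only by the shell command python3 -m handwheel 'ROWS'. ROWS is JSON, a list of rows, each a list of 5 numbers: the shift along the tool's x, y, z in cm, then the turn about the tool's z in degrees, then the opening, from 0 (shut) to 1 (fully open). A call has 1 to 10 rows; each row shifts and turns the commanded pose from where the row before left it, along the tool's axes as they then stand; what a row does not reach is not made up. A row lasts 1/8 s, in which the tool goes at most 62.5 mm and 10.7 degrees, less where a joint would pass 70% of its speed; a pose out of reach is approached as far as the arm can. A call with a gripper value outside its range is refused whole. The fingers move at their own pace and stop on an object; the grip force is fixed at half the most. Time passes only in rows, so rows that do not move let the fingers close. It gives the time, the measured TCP pose, the force and the opening at its end, in the units of the state.
- sense(): the state, without advancing time (a new reading comes with each control period).
- cams.capture(name): name is "scene" or "top" or "wrist"; returns the picture (480x640x3 uint8, red, green, blue); there is no depth.
- cams.camera_params(name): a dict with "fx", "fy", "cx", "cy" (pixels), "origin" and "rotation" of the camera in the world. Camera axes: x right, y down, z forward; pixel columns grow to the right and rows downward; lengths in m; the calibration is good to about 2 mm. A picture is of the moment at which its call begins: read the wrist's pose just before it. camera_params takes no time and is no camera call; for the wrist camera it gives the pose at the moment of the call.
- job.finish_job(): hands the job in, once; it reports no verdict.
The state is a dict: "time_s": time; "joints": joint angles; "joint_velocities": joint speeds; "effort": joint torques, N m; "tcp_pos": TCP position; "ee_rot": TCP orientation; "wrist_force": force on the tool from outside, world axes, zero at the start; "moment": the same for the moment, N m; "gripper_width": opening from 0.0 (shut) to 1.0 (fully open).
Only numpy, scipy, OpenCV 4.12 (cv2) and the standard library are available. Lean on these libraries where they do the work, as an engineer would, in place of code of your own. Each camera call takes 0.05 s, during which the arm holds its last target. There are 200 camera calls.

## Working session

There is one attempt and no reset: what is moved stays moved. The work goes in short steps, Python scripts to look and compute and a shell command to move; the robot and the scene stay as the last step left them, time stands still between calls to the robot, and variables do not carry over. Pictures are saved under pics/ and viewed, about 8 in all and at most 12, crops included, and the job is handed in when it is done.

```bash
mkdir -p pics
python3 - <<'E'
from station import sense,cams
import cv2,numpy as np
s=sense();print(s['time_s'],s['tcp_pos'],s['ee_rot'],s['gripper_width'],s['wrist_force'])
for n in('top','scene'):
    im=cams.capture(n);cv2.imwrite(f'pics/{n}0.png',im[:,:,::-1]);p=cams.camera_params(n);print(n,p)
E
```

```text
0.0 [ 0.13985233 -0.60868419  0.29113739] [[-9.74667772e-01 -2.23656913e-01 -5.65137835e-04]
 [-2.23657615e-01  9.74665426e-01  2.13982975e-03]
 [ 7.22325929e-05  2.21202048e-03 -9.99997551e-01]] 1.000198208980682 [1.24328691 0.04562102 0.30146006]
top {'fx': 617.19040938029, 'fy': 617.19040938029, 'cx': 319.74234768491783, 'cy': 240.289441791639, 'origin': array([0.38432265, 0.04703363, 1.18269642]), 'rotation': array([[-5.61823472e-03, -9.83584920e-01,  1.80358369e-01],
       [-9.99984179e-01,  5.57591052e-03, -7.41658602e-04],
       [-2.76177911e-04, -1.80359683e-01, -9.83600686e-01]])}
scene {'fx': 569.1701226492623, 'fy': 569.1701226492623, 'cx': 330.3735406194915, 'cy': 238.57401757379662, 'origin': array([ 1.43773385, -0.42472935,  0.78550103]), 'rotation': array([[ 0.46816787,  0.51767071, -0.7161256 ],
       [ 0.88340026, -0.29305594,  0.36568046],
       [-0.02056279, -0.80382539, -0.59450982]])}
```

View pics/top0.png

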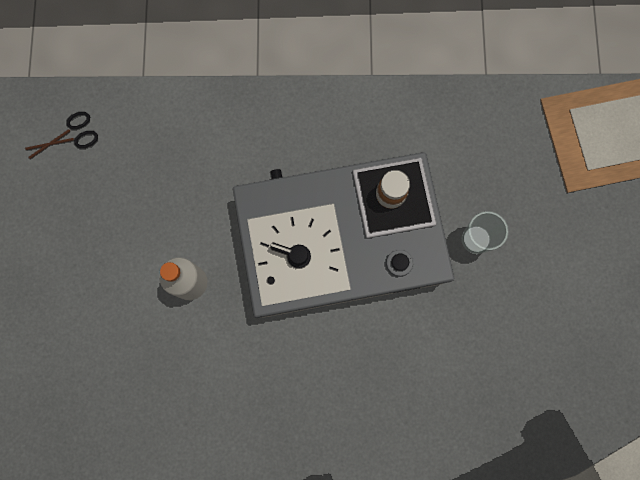

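View pics/scene0.png

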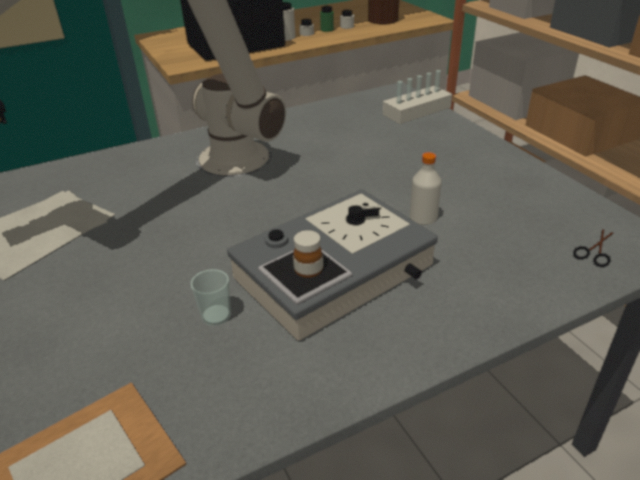

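The top view shows the dial at about (299,257), its dot at (270,280), the pointer near bar 2 (265,245) and the start key at (400,263). The jar is at (395,185). Next I'll measure these.

```bash
cat > h.py <<'E'
import numpy as np,cv2
from station import sense,cams
def ray(p,u,v,z):
    d=p['rotation']@np.array([(u-p['cx'])/p['fx'],(v-p['cy'])/p['fy'],1]);o=np.array(p['origin'])
    return o+d*(z-o[2])/d[2]
E
python3 - <<'E'
from h import *
im=cv2.imread('pics/top0.png');p=cams.camera_params('top')
g=cv2.cvtColor(im,cv2.COLOR_BGR2GRAY)
_,_,st,ce=cv2.connectedComponentsWithStats((g[200:310,240:420]<75).astype(np.uint8))
for s,c in zip(st,ce):
    if 6<s[4]<2000: print(s,c+[240,200],ray(p,*(c+[240,200]),.085).round(4))
# rigid fit of marks, nominal pixel guesses refined by local dark centroid
gs=[(270,280),(263,263),(265,245),(275,229),(292,221),(311,223),(327,233),(335,250),(334,268)]
P=[];K=[]
for k,(u,v) in enumerate(gs):
    if k==2: continue
    w=np.clip(150-g[v-8:v+9,u-8:u+9].astype(float),0,None);w[w<20]=0
    yy,xx=np.mgrid[v-8:v+9,u-8:u+9];P.append(ray(p,(w*xx).sum()/w.sum(),(w*yy).sum()/w.sum(),.085)[:2]);K.append(k)
P=np.array(P);a=np.radians(120-30*np.array(K));M=.066*np.c_[np.cos(a),np.sin(a)]
Mc=M-M.mean(0);Pc=P-P.mean(0)
th=np.arctan2((Mc[:,0]*Pc[:,1]-Mc[:,1]*Pc[:,0]).sum(),(Mc*Pc).sum());R=np.array([[np.cos(th),-np.sin(th)],[np.sin(th),np.cos(th)]])
t=P.mean(0)-R@M.mean(0);print('yaw',np.degrees(th),'axis',t);print((P-(M@R.T+t)).round(4)*1000)
o=t-R@[-.03,.085];print('shaker',o,'key',o+R@[-.075,-.09],'plat',o+R@[.045,-.105])
print('key ray',ray(p,400,262,.1),'jar cap',ray(p,396,184,.17),'bottle cap',ray(p,170,271,.17))
b=ray(p,272,246,.115);print('tip ray',b)
E
python3 -c "
import cv2
i=cv2.imread('pics/top0.png')[195:315,235:425];cv2.imwrite('pics/c1.png',cv2.resize(i,None,fx=4.2,fy=4.2,interpolation=2))"
```

```text
[117   0  16  39  86] [361.98837209 221.01162791] [ 0.6208 -0.0308  0.085 ]
[ 123    0   57   33 1449] [391.21808144 213.9689441 ] [ 0.6336 -0.0843  0.085 ]
[51 17  3  9 17] [292.11764706 221.05882353] [0.6214 0.0962 0.085 ]
[69 19  5  8 19] [310.94736842 222.47368421] [0.6186 0.062  0.085 ]
[32 26  7  7 20] [274.95 228.85] [0.6072 0.1274 0.085 ]
[  0  29  14  81 535] [244.48971963 279.63925234] [0.5149 0.1811 0.085 ]
[83 30  8  7 18] [326.27777778 232.88888889] [0.5992 0.0343 0.085 ]
[159  30  13   3  14] [405.28571429 231.07142857] [ 0.6017 -0.109   0.085 ]
[142  34  10   2  11] [386.54545455 234.54545455] [ 0.5955 -0.0748  0.085 ]
[21 42  8  5 18] [264.22222222 244.27777778] [0.5788 0.1465 0.085 ]
[ 30  42  41  26 532] [294.9981203  254.95300752] [0.559  0.0909 0.085 ]
[91 48  8  4 16] [334.5   249.625] [0.5683 0.0197 0.085 ]
[150  53  20  19 280] [399.375      261.97857143] [ 0.5452 -0.0966  0.085 ]
[144  54  23  24  86] [390.38372093 268.55813953] [ 0.5334 -0.0802  0.085 ]
[18 62  9  3 17] [262.23529412 262.88235294] [0.5449 0.1497 0.085 ]
[90 67  8  4 16] [333.5   268.375] [0.5343 0.0218 0.085 ]
[27 77  8  7 46] [270.34782609 279.93478261] [0.5141 0.1349 0.085 ]
[ 55  86 125  24 846] [365.40780142 299.37706856] [ 0.4784 -0.0343  0.085 ]
yaw 10.529121976473615 axis [0.55661713 0.08415178]
[[ 0.2  0.5]
 [-0.8  1.6]
 [ 0.2  0.1]
 [ 0.1  0. ]
 [-0.2  0.3]
 [-0.3  0. ]
 [ 1.3 -3. ]
 [-0.5  0.3]]
shaker [0.6016445  0.00606506] key [ 0.54435351 -0.09612468] plat [ 0.665074   -0.08894388]
key ray [ 0.54293392 -0.09577629  0.1       ] jar cap [ 0.66636767 -0.0836434   0.17      ] bottle cap [0.51980309 0.29411048 0.17      ]
tip ray [0.57038269 0.13011204 0.115     ]
```

View pics/c1.png

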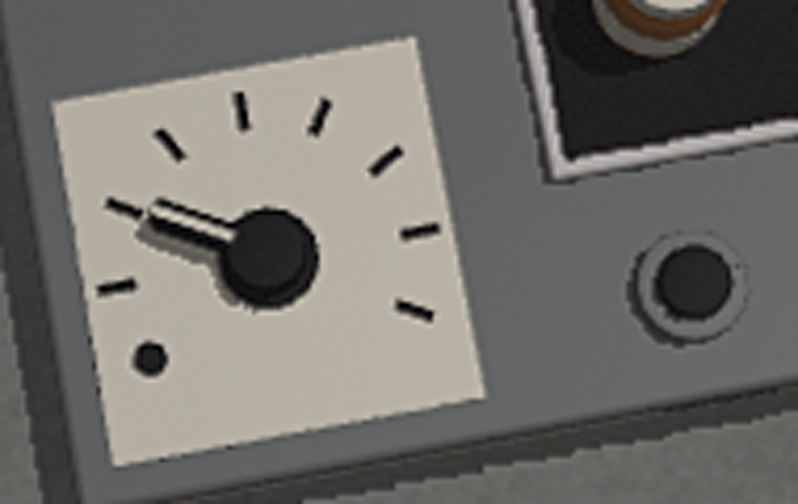

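The dial geometry is clear: the axis is at (0.5566, 0.0842), shaker yaw is 10.5° and the pointer sits at bar 2 (world angle about 70.5°). That means three clicks. I'll write a helper that works out tool-axis moves around the axis.

```bash
cat >> h.py <<'E'
C=np.array([.5566,.0842])
def phi_target(phi,rad=.041,tan=.021):
    a=np.radians(phi);r=np.array([np.cos(a),np.sin(a)]);t=np.array([-r[1],r[0]])
    return C+rad*r+tan*t
def togo(xy,z,phi):   # tool x wanted at phi+180; returns tool-axis shift cm, turn deg
    s=sense();R=np.array(s['ee_rot']);d=R.T@(np.r_[xy,z]-s['tcp_pos'])*100
    cur=np.degrees(np.arctan2(R[1,0],R[0,0]));turn=(cur-(phi+180)+180)%360-180
    print('t',round(s['time_s'],2),'tcp',np.round(s['tcp_pos'],4),'J',np.round(s['joints'],1),'F',np.round(s['wrist_force'],2),'w',round(s['gripper_width'],3),'phi',round((cur+180)%360,2))
    print('togo cm',d.round(2),'turn',turn.round(2))
E
python3 -c "
from h import *
togo(phi_target(112),.29,112)"
```

```text
t 0.1 tcp [ 0.1399 -0.6087  0.2913] J [-62.2  22.1   0.4  -0.  -68.4 -14.8] F [-0.14 -0.27 -0.25] w 0.996 phi 12.93
togo cm [-53.4   61.93   0.24] turn -99.07
```

```bash
python3 -m handwheel '[[-3.3,3.9,0,0,0],[-3.3,3.9,0,0,0],[-3.3,3.9,0,0,0],[-3.3,3.9,0,0,0],[-3.3,3.9,0,0,0],[-3.3,3.9,0,0,0],[-3.3,3.9,0,0,0],[-3.3,3.9,0,0,0],[-3.3,3.9,0,0,0],[-3.3,3.9,0,0,0]]'; python3 -m handwheel '[[0,0,0,-10,0],[0,0,0,-10,0],[0,0,0,-10,0],[0,0,0,-10,0],[0,0,0,-10,0],[0,0,0,-10,0],[0,0,0,-10,0],[0,0,0,-10,0],[0,0,0,-10,0],[0,0,0,-9,0]]'; python3 -c "
from h import *
togo(phi_target(112),.24,112)"
```

```text
time_s: 1.35
tcp_pos: [0.3745, -0.1535, 0.2922]
ee_rot: [[-0.975, -0.224, 0.0], [-0.224, 0.975, 0.0], [-0.0, 0.0, -1.0]]
wrist_force: [0.7, -0.1, 0.1]
gripper_width: 0.02
time_s: 2.6
tcp_pos: [0.3739, -0.1551, 0.2919]
ee_rot: [[0.378, -0.926, -0.001], [-0.926, -0.378, 0.0], [-0.001, 0.001, -1.0]]
wrist_force: [-0.3, -0.4, 0.1]
gripper_width: 0.003
t 2.6 tcp [ 0.3739 -0.1551  0.2919] J [  0.7  -0.1 -27.9  -0.  -62.2  21.5] F [-0.27 -0.38  0.14] w 0.003 phi 112.23
togo cm [-19.34 -23.88   5.19] turn 0.23
```

```bash
python3 -m handwheel '[[-3.2,-4,0,0,0],[-3.2,-4,0,0,0],[-3.2,-4,0,0,0],[-3.2,-4,0,0,0],[-3.2,-4,0,0,0],[-3.3,-3.9,0,0,0],[0,0,2.5,0,0],[0,0,2.5,0,0],[0,0,0,0,0]]'; python3 -c "
from h import *
togo(phi_target(112),.167,112)
im=cams.capture('wrist');p=cams.camera_params('wrist')
R=p['rotation'];o=p['origin']
for q in [(*C,.115),(*(C+.066*np.array([np.cos(np.radians(70.5)),np.sin(np.radians(70.5))])),.085)]:
    c=R.T@(np.array(q)-o);print(p['fx']*c[0]/c[2]+p['cx'],p['fy']*c[1]/c[2]+p['cy'])
cv2.imwrite('pics/w1.png',im[:,:,::-1])"
```

```text
time_s: 3.72
tcp_pos: [0.5226, 0.1128, 0.24]
ee_rot: [[0.374, -0.928, -0.005], [-0.928, -0.374, -0.002], [0.0, 0.006, -1.0]]
wrist_force: [0.4, -0.5, -0.6]
gripper_width: 0.003
t 3.73 tcp [0.5226 0.1128 0.24  ] J [ 29.6  16.  -16.5  -0.  -57.8  -7.6] F [ 0.36 -0.53 -0.65] w 0.003 phi 111.93
togo cm [-0.18 -0.02  7.3 ] turn -0.07
285.5683702856445 193.74472703048122
221.05855143558 264.2239470688181
```

View pics/w1.png

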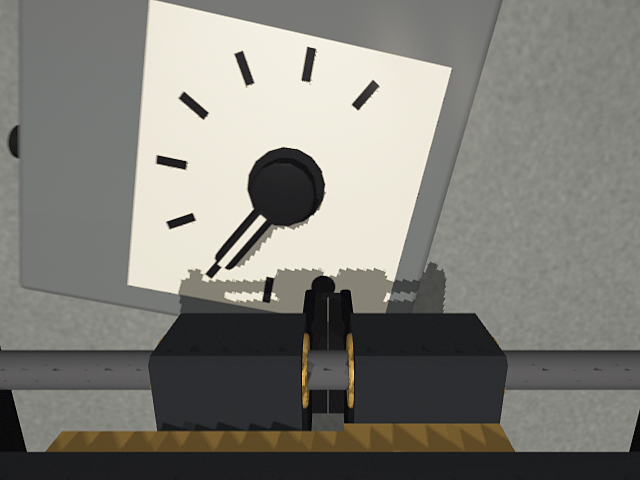

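The wrist view shows the hub at (286,187), with the pointer aimed at bar 2 (213,269). Bars 3–8 are at (181,221), (171,162), (193,105), (244,68), (309,64) and (366,95). I'll refit the axis from these closer marks.

Run:
```python
from h import *
im=cv2.imread('pics/w1.png');g=cv2.cvtColor(im,cv2.COLOR_BGR2GRAY);p=cams.camera_params('wrist')
P=[];K=range(3,9)
for u,v in [(181,221),(171,162),(193,105),(244,68),(309,64),(366,95)]:
    yy,xx=np.nonzero(g[v-22:v+23,u-22:u+23]<80);P.append(ray(p,xx.mean()+u-22,yy.mean()+v-22,.085)[:2])
P=np.array(P);a=np.radians(120-30*np.array(K));M=.066*np.c_[np.cos(a),np.sin(a)]
Mc=M-M.mean(0);Pc=P-P.mean(0)
th=np.arctan2((Mc[:,0]*Pc[:,1]-Mc[:,1]*Pc[:,0]).sum(),(Mc*Pc).sum());R=np.array([[np.cos(th),-np.sin(th)],[np.sin(th),np.cos(th)]])
t=P.mean(0)-R@M.mean(0);print('yaw',np.degrees(th),'axis',t,((P-(M@R.T+t))*1000).round(1))
print('hub',ray(p,286,187,.115))
```

```text
yaw 10.27587020069687 axis [0.5588309 0.085553 ] [[ 0.2  0.8]
 [ 0.4  0.5]
 [ 0.3  0. ]
 [ 0.1 -0.4]
 [-0.3 -0.5]
 [-0.7 -0.4]]
hub [0.55760763 0.08084688 0.115     ]
```

```bash
sed -i 's/^C=.*/C=np.array([.5577,.0846])/' h.py; python3 -m handwheel '[[-0.2,0,2,0,0],[0,0,2,0,0],[0,0,2,0,0],[0,0,1.2,0,0],[0,0,0,0,0],[0,0,0,0,0]]'; python3 -c "
from h import *
togo(phi_target(112),.168,112)
togo(phi_target(74),.168,74)"
```

```text
time_s: 4.53
tcp_pos: [0.5238, 0.1153, 0.1713]
ee_rot: [[0.374, -0.928, 0.002], [-0.928, -0.374, 0.001], [0.0, -0.002, -1.0]]
wrist_force: [0.1, 0.3, -0.5]
gripper_width: 0.005
t 4.53 tcp [0.5238 0.1153 0.1713] J [ 29.8  20.5 -21.5   0.  -48.   -7.8] F [ 0.07  0.26 -0.51] w 0.005 phi 111.95
togo cm [0.01 0.1  0.33] turn -0.05
t 4.53 tcp [0.5238 0.1153 0.1713] J [ 29.8  20.5 -21.5   0.  -48.   -7.8] F [ 0.07  0.26 -0.51] w 0.005 phi 111.95
togo cm [-0.41 -2.87  0.34] turn 37.95
```

```bash
python3 -m handwheel '[[-0.17,-0.27,0.3,5,0],[-0.17,-0.37,0,5,0],[-0.17,-0.37,0,5,0],[-0.17,-0.37,0,5,0],[-0.17,-0.37,0,5,0],[-0.17,-0.37,0,5,0],[0,0,0,0,0]]'; python3 -c "
from h import *
togo(phi_target(82),.168,82)"; python3 -m handwheel '[[-0.09,-0.18,0,2.5,0],[-0.09,-0.18,0,2.5,0],[-0.09,-0.18,0,2.5,0],[-0.09,-0.18,0,2.5,0],[0,0,0,0,0],[0,0,0,0,0]]'; python3 -c "
from h import *
togo(phi_target(72),.168,72)"
```

```text
time_s: 5.4
tcp_pos: [0.5427, 0.1285, 0.1681]
ee_rot: [[-0.139, -0.99, 0.002], [-0.99, 0.139, 0.001], [-0.001, -0.002, -1.0]]
wrist_force: [-0.2, 0.8, 0.6]
gripper_width: 0.005
t 5.4 tcp [0.5427 0.1285 0.1681] J [ 30.   22.5 -18.6   0.  -48.7 -38. ] F [-0.2   0.78  0.57] w 0.005 phi 82.0
togo cm [0.04 0.01 0.01] turn 0.0
time_s: 6.15
tcp_pos: [0.5499, 0.1302, 0.1675]
ee_rot: [[-0.309, -0.951, 0.0], [-0.951, 0.309, 0.0], [-0.0, -0.0, -1.0]]
wrist_force: [-0.5, 0.3, -0.5]
gripper_width: 0.003
t 6.15 tcp [0.5499 0.1302 0.1675] J [ 29.8  23.2 -17.6  -0.  -49.2 -47.7] F [-0.47  0.33 -0.45] w 0.003 phi 72.01
togo cm [-0.   -0.05 -0.05] turn 0.01
```

Tracking is good. Next I push through the first click in 2.5° steps until the finger is about 17° past mark 2.

```bash
python3 -m handwheel '[[-0.09,-0.23,0,2.5,0],[-0.09,-0.18,0,2.5,0],[-0.09,-0.18,0,2.5,0],[-0.09,-0.18,0,2.5,0]]'; python3 -m handwheel '[[-0.09,-0.18,0,2.5,0],[-0.09,-0.18,0,2.5,0],[-0.09,-0.18,0,2.5,0],[0,0,0,0,0],[0,0,0,0,0]]';  python3 -c "
from h import *
togo(phi_target(54.5),.168,54.5)
im=cams.capture('wrist');cv2.imwrite('pics/w2.png',im[:,:,::-1])"
```

```text
time_s: 6.65
tcp_pos: [0.5581, 0.1308, 0.1673]
ee_rot: [[-0.471, -0.882, -0.001], [-0.882, 0.471, 0.0], [0.0, 0.001, -1.0]]
wrist_force: [-2.5, 0.4, 0.5]
gripper_width: 0.003
time_s: 7.28
tcp_pos: [0.5645, 0.1303, 0.1673]
ee_rot: [[-0.581, -0.814, 0.0], [-0.814, 0.581, 0.0], [-0.0, -0.0, -1.0]]
wrist_force: [-0.1, -0.9, -0.3]
gripper_width: 0.01
t 7.28 tcp [0.5645 0.1303 0.1673] J [ 29.   24.4 -15.5   0.  -50.  -64.5] F [-0.14 -0.9  -0.3 ] w 0.01 phi 54.5
togo cm [ 0.02 -0.   -0.07] turn -0.0
```

View pics/w2.png

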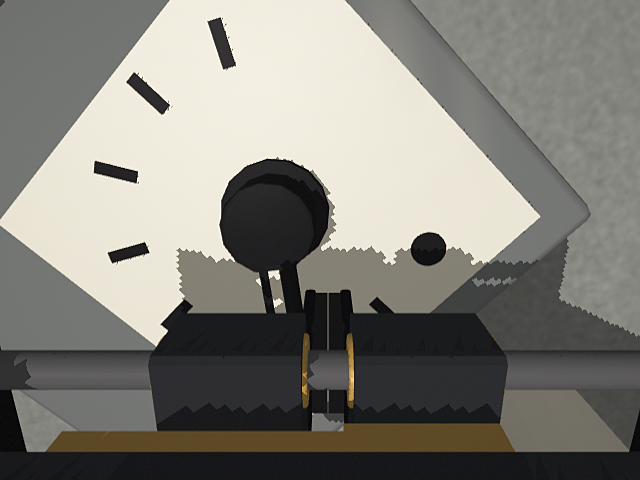

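The wrist view shows the pointer (white line from (268,270) to (272,312)) against the finger, about half way to bar 3. Bar 4 is at (178,316) and bar 5 at (128,252). One more small nudge is needed.

```bash
python3 -m handwheel '[[-0.07,-0.15,0,2,0],[-0.04,-0.08,0,1,0],[0,0,0,0,0],[0,0,0,0,0]]';  python3 -c "
from h import *
togo(phi_target(51.5),.168,51.5)
im=cams.capture('wrist');cv2.imwrite('pics/w3.png',im[230:400,100:500,::-1])"
```

```text
time_s: 7.82
tcp_pos: [0.567, 0.1298, 0.1672]
ee_rot: [[-0.623, -0.782, 0.0], [-0.782, 0.623, -0.0], [-0.0, -0.0, -1.0]]
wrist_force: [-1.4, 1.0, 0.1]
gripper_width: 0.007
t 7.83 tcp [0.567  0.1298 0.1672] J [ 28.8  24.6 -15.2   0.  -50.2 -67.4] F [-1.45  1.02  0.1 ] w 0.007 phi 51.44
togo cm [ 0.02  0.01 -0.08] turn -0.06
```

View pics/w3.png

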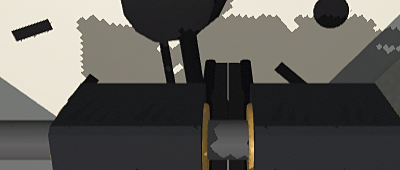

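The pointer is still touching the finger and hasn't snapped over, so I'll keep nudging.

```bash
python3 -m handwheel '[[-0.04,-0.08,0,1,0],[-0.04,-0.07,0,1,0],[0,0,0,0,0]]'; python3 -m handwheel '[[-0.04,-0.08,0,1,0],[-0.04,-0.07,0,1,0],[0,0,0,0,0],[0,0,0,0,0]]'; python3 -c "
from h import *
togo(phi_target(47.5),.168,47.5)
im=cams.capture('wrist');cv2.imwrite('pics/w4.png',im[230:400,100:500,::-1])"
```

```text
time_s: 8.25
tcp_pos: [0.5687, 0.1295, 0.1673]
ee_rot: [[-0.65, -0.76, 0.0], [-0.76, 0.65, -0.0], [0.0, -0.0, -1.0]]
wrist_force: [-1.1, 0.2, 1.3]
gripper_width: 0.003
time_s: 8.75
tcp_pos: [0.5703, 0.1291, 0.1672]
ee_rot: [[-0.676, -0.736, 0.0], [-0.736, 0.676, -0.0], [0.0, -0.0, -1.0]]
wrist_force: [-0.7, -0.8, -0.4]
gripper_width: 0.004
t 8.75 tcp [0.5703 0.1291 0.1672] J [ 28.6  24.9 -14.8   0.  -50.4 -71.2] F [-0.67 -0.81 -0.38] w 0.004 phi 47.43
togo cm [ 0.03  0.02 -0.08] turn -0.07
```

View pics/w4.png

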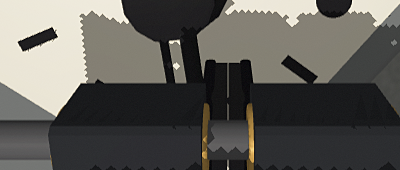

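```bash
cat >> h.py <<'E'
def pointer():
    im=cams.capture('wrist');p=cams.camera_params('wrist');g=cv2.cvtColor(im,cv2.COLOR_RGB2GRAY)
    # dark hub+pointer, white stripe = bright-ish column between dark flanks, rows below hub
    q=[]
    for v in range(276,310,2):
        row=g[v,235:312];d=np.nonzero(row<70)[0]
        if len(d)==0: continue
        # first dark run = left flank, next non-dark run = stripe
        k=np.nonzero(np.diff(d)>2)[0]
        runs=np.split(d,k+1)
        q.append([v]+[(235+r[0],235+r[-1]) for r in runs])
    return p,q,im
E
python3 - <<'E'
from h import *
p,q,im=pointer()
for r in q[::4]: print(r)
A=ray(p,266,270,.115);B=ray(p,272,305,.115);print(A,B,np.degrees(np.arctan2(*(B-A)[1::-1])))
for X in(A,B): print(np.degrees(np.arctan2(*(X[:2]-C)[::-1])),np.linalg.norm(X[:2]-C))
E
```

```text
[276, (np.int64(260), np.int64(268)), (np.int64(281), np.int64(297))]
[284, (np.int64(262), np.int64(270)), (np.int64(282), np.int64(298))]
[292, (np.int64(263), np.int64(271)), (np.int64(283), np.int64(300)), (np.int64(305), np.int64(311))]
[300, (np.int64(265), np.int64(272)), (np.int64(285), np.int64(301)), (np.int64(304), np.int64(311))]
[308, (np.int64(266), np.int64(274)), (np.int64(286), np.int64(311))]
[0.56715858 0.09498628 0.115     ] [0.57522318 0.10617843 0.115     ] 54.22506179171997
47.67647506090477 0.014047762102545802
50.921011264570765 0.02779731306344902
```

```bash
cat >> h.py <<'E'
def pang():
    p,q,im=pointer();W=[]
    for r in q:
        if len(r)>=3:
            W.append(ray(p,(r[1][1]+r[2][0])/2,r[0],.115)[:2])
    W=np.array(W);d=W[-1]-W[0];m=W.mean(0)-C
    print('pointer dir',np.degrees(np.arctan2(d[1],d[0])).round(1),'about axis',np.degrees(np.arctan2(m[1],m[0])).round(1),'n',len(W)); return im
E
python3 -c "
from h import *
pang()"
```

```text
pointer dir 54.5 about axis 56.9 n 17
```

The pointer is at about 55–56°, just at the half-way line (55.4°). The fingers are a little thinner than I assumed, so the finger leads by about 8°. I'll continue in small nudges.

```bash
python3 -m handwheel '[[-0.04,-0.08,0,1,0],[-0.04,-0.07,0,1,0],[0,0,0,0,0],[0,0,0,0,0]]'; python3 -c "
from h import *
pang();togo(phi_target(45.5),.168,45.5)"; python3 -m handwheel '[[-0.04,-0.08,0,1,0],[-0.04,-0.07,0,1,0],[0,0,0,0,0],[0,0,0,0,0]]'; python3 -c "
from h import *
im=pang();togo(phi_target(43.5),.168,43.5);cv2.imwrite('pics/w5.png',im[130:400,100:500,::-1])"
```

```text
time_s: 9.4
tcp_pos: [0.572, 0.1287, 0.1672]
ee_rot: [[-0.702, -0.712, 0.0], [-0.712, 0.702, -0.0], [0.0, -0.0, -1.0]]
wrist_force: [-0.4, 0.2, -0.4]
gripper_width: 0.004
pointer dir 52.5 about axis 54.7 n 17
t 9.45 tcp [0.572  0.1287 0.1673] J [ 28.5  25.  -14.5   0.  -50.5 -73.1] F [ 0.23 -0.11 -0.39] w 0.003 phi 45.44
togo cm [ 0.05  0.02 -0.07] turn -0.06
time_s: 9.95
tcp_pos: [0.5737, 0.1282, 0.1673]
ee_rot: [[-0.726, -0.688, 0.0], [-0.688, 0.726, 0.0], [-0.0, -0.0, -1.0]]
wrist_force: [0.2, 0.6, 0.1]
gripper_width: 0.005
pointer dir 48.9 about axis 51.4 n 17
t 10.0 tcp [0.5737 0.1282 0.1673] J [ 28.4  25.1 -14.3   0.  -50.5 -74.9] F [ 0.02 -1.2  -0.26] w 0.008 phi 43.44
togo cm [ 0.06  0.03 -0.07] turn -0.06
```

View pics/w5.png

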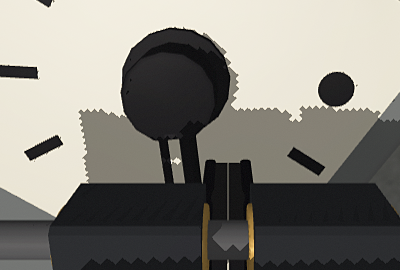

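```bash
python3 -m handwheel '[[0,0,0,0,0],[0,0,0,0,0],[0,0,0,0,0],[0,0,0,0,0],[0,0,0,0,0],[0,0,0,0,0]]'; python3 -c "
from h import *
im=pang()"
```

```text
time_s: 10.75
tcp_pos: [0.5736, 0.1282, 0.1673]
ee_rot: [[-0.726, -0.688, 0.0], [-0.688, 0.726, 0.0], [-0.0, -0.0, -1.0]]
wrist_force: [-0.1, 0.2, -0.9]
gripper_width: 0.006
pointer dir 48.9 about axis 51.3 n 17
```

Run:
```python
from h import *
p,q,im=pointer()
for n,u,v,z in [('dot 130.4',436,219,.085),('bar1 100.4',406,290,.085),('barX',143,278,.085),('barY',118,202,.085),('hub',275,225,.115)]:
    w=ray(p,u,v,z)[:2];print(n,w,np.degrees(np.arctan2(*(w-C)[::-1])).round(1),np.linalg.norm(w-C).round(4))
print(q[0],q[-1])
g=cv2.imread('pics/w1.png',0)
for v in (225,235,245,255): print(v,g[v,205:275:2])
```

```text
dot 130.4 [0.51363388 0.13536102] 131.0 0.0672
bar1 100.4 [0.54428802 0.14957294] 101.7 0.0663
barX [0.61885788 0.06257575] -19.8 0.065
barY [0.59866983 0.03512249] -50.4 0.0642
hub [0.55332512 0.08563896] 166.6 0.0045
[276, (np.int64(259), np.int64(267)), (np.int64(280), np.int64(296))] [308, (np.int64(264), np.int64(272)), (np.int64(284), np.int64(300)), (np.int64(303), np.int64(311))]
225 [231 231 231 231 232 231 231 231 232 231 232 232 232 232 231 232 240 178
   9  30  31  33  40 220 236 231 232 238 151  19  27  27  21 121 114]
235 [231 232 231 231 231 231 231 231 231 232 231 233 238 126  13  30  32  26
  94 237 232 231 234 240  62  25  26  21  60 133 131 129 127 177 235]
245 [231 231 231 232 231 231 231 233 232  49  19  31  31  18 152 241 232 232
 237 204  15  27  24  13 101 134 129 125 211 234 232 232 231 231 231]
255 [231 231 231 231 236 157  19  30  28  24 207 236 231 232 240 144  15  27
  23  31 126 132 125 174 146 239 232 232 232 231 231 232 231 231 231]
```

```bash
python3 -m handwheel '[[0.17,0.36,0,-5,0],[0.17,0.36,0,-5,0],[0.17,0.36,0,-5,0],[0.17,0.36,0,-5,0],[0.17,0.36,0,-5,0],[0,0,0,0,0],[0,0,0,0,0]]'; python3 -c "
from h import *
togo(phi_target(68),.168,68)
im=cams.capture('wrist');cv2.imwrite('pics/w6.png',im[:400,:,::-1])"
```

```text
time_s: 11.72
tcp_pos: [0.5543, 0.1321, 0.1673]
ee_rot: [[-0.369, -0.93, 0.0], [-0.93, 0.369, 0.0], [-0.0, -0.0, -1.0]]
wrist_force: [0.2, -0.2, 0.6]
gripper_width: 0.005
t 11.72 tcp [0.5543 0.1321 0.1673] J [ 29.7  23.6 -16.9   0.  -49.5 -51.3] F [ 0.18 -0.18  0.62] w 0.005 phi 68.37
togo cm [ 0.18  0.01 -0.07] turn 0.37
```

View pics/w6.png

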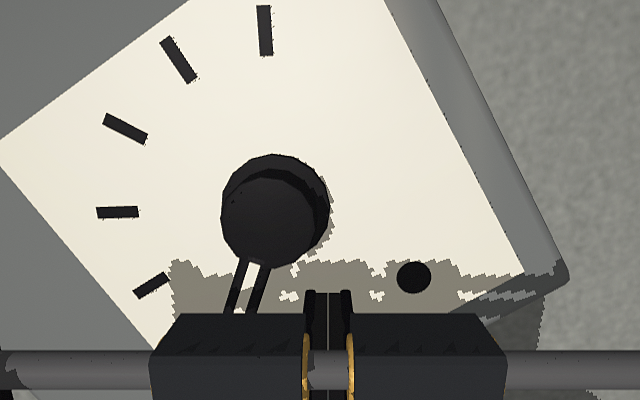

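The pointer is now clear of the finger and points down-left (stripe from (253,270) to (238,310)). Bar 4 is at (152,286) and bar 5 at (118,212). Next I'll compute its angle.

```bash
sed -i 's/235:312/200:304/; s/(235+r\[0\],235+r\[-1\])/(200+int(r[0]),200+int(r[-1]))/' h.py
python3 - <<'E'
from h import *
pang();p,q,im=pointer();print(q[0],q[-1])
g=cv2.cvtColor(im,cv2.COLOR_RGB2GRAY)
for u,v in [(413,277),(152,286),(118,212)]:
    w=ray(p,u,v,.085)[:2];print(np.degrees(np.arctan2(*(w-C)[::-1])).round(1),np.linalg.norm(w-C).round(4))
E
```

```text
pointer dir 48.7 about axis 50.9 n 17
[276, (234, 244), (257, 268)] [308, (224, 234), (246, 257), (303, 303)]
130.9 0.0668
11.2 0.0648
-19.9 0.0646
```

Run:
```python
from h import *
s=sense();p=cams.camera_params('wrist');R=np.array(s['ee_rot'])
Rc=R.T@p['rotation'];tc=R.T@(p['origin']-s['tcp_pos'])
# w1 tool pose
R1=np.array([[.374,-.928,-.005],[-.928,-.374,-.002],[0,.006,-1.]]);U,_,V=np.linalg.svd(R1);R1=U@V
t1=np.array([.5226,.1128,.24]);p1=dict(p,rotation=R1@Rc,origin=t1+R1@tc)
a=ray(p1,256,225,.115);b=ray(p1,230,255,.115);d=b-a;m=(a+b)[:2]/2-C
print('w1 dir',np.degrees(np.arctan2(d[1],d[0])),'about axis',np.degrees(np.arctan2(m[1],m[0])))
print('cam dir in tool',Rc[:,2])
```

```text
w1 dir 70.39156491589738 about axis 71.22666627979756
cam dir in tool [-0.29525261  0.00178933  0.95541755]
```

```bash
python3 -m handwheel '[[0,0.5,-2,0,0],[0,0.5,-2.5,0,0],[0,0.5,-2.5,0,0],[0,0,0,0,0],[0,0,0,0,0]]'
python3 - <<'E'
from h import *
im=cams.capture('wrist');p=cams.camera_params('wrist');cv2.imwrite('pics/w7.png',im[:,:,::-1])
R=p['rotation'];o=np.array(p['origin'])
def proj(x): c=R.T@(np.array(x)-o);return p['fx']*c[0]/c[2]+p['cx'],p['fy']*c[1]/c[2]+p['cy']
print('hub proj',proj([*C,.115]))
g=cv2.cvtColor(im,cv2.COLOR_RGB2GRAY)
# sample brightness on circles r=.025...0.05 at z=.115
for r in(.024,.03,.036,.042,.047):
    an=np.arange(25,85,1.);v=[]
    for a in np.radians(an):
        u,w=proj([C[0]+r*np.cos(a),C[1]+r*np.sin(a),.115]);v.append(int(g[int(round(w)),int(round(u))]))
    d=np.nonzero(np.array(v)<90)[0];print(r,'dark at',an[d])
E
```

```text
time_s: 12.5
tcp_pos: [0.5399, 0.1375, 0.2365]
ee_rot: [[-0.368, -0.93, -0.001], [-0.93, 0.368, -0.0], [0.001, 0.001, -1.0]]
wrist_force: [-1.0, 1.1, -0.6]
gripper_width: 0.002
hub proj (np.float64(251.80579350584424), np.float64(191.59739291728562))
0.024 dark at [39. 40. 41. 42. 43. 44. 45. 46. 57. 58. 59. 60. 61. 62. 63. 64. 65. 66.
 67. 68.]
0.03 dark at [41. 42. 43. 44. 45. 46. 47. 56. 57. 58. 59. 60. 61. 62. 63. 64. 65.]
0.036 dark at [43. 44. 45. 46. 47. 55. 56. 57. 58. 59. 60. 61. 62.]
0.042 dark at [44. 45. 46. 47. 53. 54. 55. 56. 57. 58. 59. 60.]
0.047 dark at [41. 42. 43. 44. 45. 46. 47. 53. 54. 55. 56. 57. 76. 77. 78. 79. 80.]
```

View pics/w7.png

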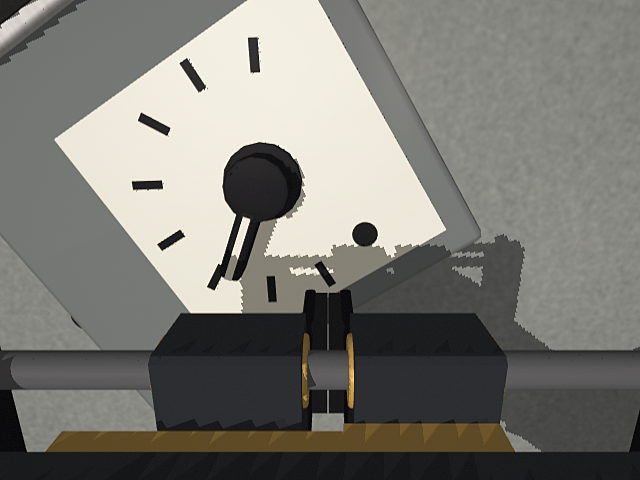

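The view shows bars 2 (272,289), 3 (215,277), 4 (171,240) and 5 (147,185), with the pointer tip at about (230,278). The selector has passed half way and rests roughly 7° short of bar 3, presumably held by friction. The finger leads the pointer by about 8°. I'll go back down and carry on, measuring as I go.

```bash
python3 -m handwheel '[[0,-0.5,2.5,0,0],[0,-0.5,2.5,0,0],[0,-0.5,2,0,0],[-0.17,-0.37,0,5,0],[-0.17,-0.37,0,5,0],[-0.17,-0.37,0,5,0],[-0.17,-0.37,0,5,0],[-0.17,-0.37,0,5,0],[0,0,0,0,0]]'; python3 -c "
from h import *
pang();togo(phi_target(43.4),.168,43.4)"; python3 -m handwheel '[[-0.09,-0.18,0,2.5,0],[-0.09,-0.18,0,2.5,0],[-0.09,-0.18,0,2.5,0],[-0.09,-0.18,0,2.5,0],[0,0,0,0,0]]'; python3 -c "
from h import *
pang();togo(phi_target(33.4),.168,33.4)"
```

```text
time_s: 13.68
tcp_pos: [0.5741, 0.1293, 0.166]
ee_rot: [[-0.726, -0.688, -0.002], [-0.688, 0.726, -0.001], [0.002, 0.001, -1.0]]
wrist_force: [-0.3, 0.2, -1.1]
gripper_width: 0.004
pointer dir 48.9 about axis 51.5 n 17
t 13.72 tcp [0.5739 0.1294 0.1661] J [ 28.5  25.3 -14.2  -0.  -50.6 -75. ] F [-0.48 -0.33  0.52] w 0.007 phi 43.5
togo cm [ 0.16 -0.04 -0.19] turn 0.1
time_s: 14.35
tcp_pos: [0.5814, 0.1263, 0.1668]
ee_rot: [[-0.834, -0.552, -0.001], [-0.552, 0.834, -0.0], [0.001, 0.0, -1.0]]
wrist_force: [-0.9, 0.2, 0.3]
gripper_width: 0.007
pointer dir 41.4 about axis 42.4 n 17
t 14.4 tcp [0.5814 0.1264 0.1669] J [ 27.8  25.8 -13.3  -0.  -51.  -84.3] F [-0.24 -0.35  0.5 ] w 0.008 phi 33.52
togo cm [ 0.18 -0.09 -0.11] turn 0.12
```

```bash
python3 -m handwheel '[[-0.05,-0.2,0,2.5,0],[-0.05,-0.2,0,2.5,0],[-0.05,-0.19,0,2.5,0],[-0.07,-0.19,0,2.5,0],[-0.09,-0.18,0,2.5,0],[-0.09,-0.18,0,2.5,0],[0,0,0,0,0]]'; python3 -c "
from h import *
pang();togo(phi_target(18.4),.168,18.4)"; python3 -m handwheel '[[-0.09,-0.18,0,2.5,0],[-0.09,-0.18,0,2.5,0],[-0.09,-0.18,0,2.5,0],[-0.09,-0.18,0,2.5,0],[0,0,0,0,0],[0,0,0,0,0]]'; python3 -c "
from h import *
pang();togo(phi_target(8.4),.168,8.4)"
```

```text
time_s: 15.28
tcp_pos: [0.5903, 0.1181, 0.1671]
ee_rot: [[-0.948, -0.318, -0.0], [-0.318, 0.948, -0.0], [0.0, -0.0, -1.0]]
wrist_force: [0.5, 0.6, -0.8]
gripper_width: 0.0
pointer dir 25.6 about axis 26.9 n 17
t 15.32 tcp [0.5902 0.1181 0.1671] J [ 26.7  26.3 -12.2   0.  -51.5 -98.2] F [ 0.56 -0.25  0.4 ] w 0.0 phi 18.52
togo cm [ 0.04 -0.05 -0.09] turn 0.12
time_s: 16.08
tcp_pos: [0.5956, 0.112, 0.1672]
ee_rot: [[-0.989, -0.148, -0.0], [-0.148, 0.989, -0.0], [0.0, -0.0, -1.0]]
wrist_force: [-0.3, 0.2, -0.1]
gripper_width: 0.007
pointer dir 10.5 about axis 12.4 n 17
t 16.12 tcp [0.5956 0.112  0.1673] J [  25.9   26.7  -11.6    0.   -51.7 -107.5] F [0.23 0.18 0.16] w 0.003 phi 8.49
togo cm [ 0.05 -0.06 -0.07] turn 0.09
```

The pointer is at bar 4 (10.5°). For the last click I push to finger ≈ −10° first, then take fine steps.

```bash
python3 -m handwheel '[[-0.07,-0.2,0,2.5,0],[-0.07,-0.2,0,2.5,0],[-0.08,-0.18,0,2.5,0],[-0.09,-0.18,0,2.5,0],[-0.09,-0.18,0,2.5,0],[-0.09,-0.18,0,2.5,0],[-0.09,-0.18,0,2.5,0],[0,0,0,0,0]]'; python3 -c "
from h import *
pang();togo(phi_target(-9.1),.168,-9.1)"; python3 -m handwheel '[[-0.05,-0.1,0,1,0],[-0.04,-0.07,0,1,0],[0,0,0,0,0],[0,0,0,0,0]]'; python3 -c "
from h import *
pang();togo(phi_target(-11.1),.168,-11.1)"
```

```text
time_s: 17.12
tcp_pos: [0.6017, 0.0992, 0.1673]
ee_rot: [[-0.988, 0.156, -0.0], [0.156, 0.988, -0.0], [0.0, -0.0, -1.0]]
wrist_force: [-0.0, 0.3, 0.6]
gripper_width: 0.007
pointer dir -2.7 about axis -2.7 n 17
t 17.18 tcp [0.6017 0.0992 0.1673] J [  24.6   27.   -11.1    0.   -52.  -123.6] F [ 0.47 -0.38  0.32] w 0.004 phi 351.01
togo cm [ 0.01 -0.03 -0.07] turn 0.11
time_s: 17.68
tcp_pos: [0.6024, 0.0972, 0.1672]
ee_rot: [[-0.981, 0.192, -0.0], [0.192, 0.981, -0.0], [0.0, -0.0, -1.0]]
wrist_force: [0.8, -0.2, -0.0]
gripper_width: 0.005
pointer dir -5.6 about axis -5.3 n 17
t 17.73 tcp [0.6024 0.0972 0.1673] J [  24.4   27.   -11.     0.   -52.  -125.4] F [ 0.03 -1.17  0.33] w 0.007 phi 348.94
togo cm [ 0.04  0.   -0.07] turn 0.04
```

```bash
python3 -m handwheel '[[-0.04,-0.07,0,1,0],[-0.04,-0.07,0,1,0],[0,0,0,0,0],[0,0,0,0,0]]'; python3 -c "
from h import *
pang();togo(phi_target(-13.1),.168,-13.1)"; python3 -m handwheel '[[-0.04,-0.07,0,1,0],[-0.04,-0.07,0,1,0],[0,0,0,0,0],[0,0,0,0,0]]'; python3 -c "
from h import *
pang();togo(phi_target(-15.1),.168,-15.1)"
```

```text
time_s: 18.23
tcp_pos: [0.6029, 0.0957, 0.1672]
ee_rot: [[-0.974, 0.226, -0.0], [0.226, 0.974, -0.0], [-0.0, -0.0, -1.0]]
wrist_force: [-0.1, -1.2, -0.1]
gripper_width: 0.005
pointer dir -7.6 about axis -7.6 n 17
t 18.27 tcp [0.6029 0.0957 0.1673] J [  24.2   27.   -11.     0.   -52.  -127.3] F [-0.13 -0.16  0.07] w 0.001 phi 346.94
togo cm [ 0.05 -0.01 -0.07] turn 0.04
time_s: 18.77
tcp_pos: [0.6033, 0.0942, 0.1673]
ee_rot: [[-0.966, 0.26, 0.0], [0.26, 0.966, -0.0], [-0.0, -0.0, -1.0]]
wrist_force: [0.8, -0.6, 0.4]
gripper_width: 0.004
pointer dir -9.6 about axis -9.7 n 17
t 18.82 tcp [0.6033 0.0942 0.1672] J [  24.    27.1  -10.9    0.   -52.  -129.1] F [ 0.49  0.26 -0.04] w 0.007 phi 344.94
togo cm [ 0.05 -0.02 -0.08] turn 0.04
```

```bash
python3 -m handwheel '[[-0.03,-0.07,0,1,0],[-0.03,-0.07,0,1,0],[-0.03,-0.07,0,1,0],[-0.04,-0.07,0,1,0],[0,0,0,0,0]]'; python3 -c "
from h import *
pang();togo(phi_target(-19.1),.168,-19.1)"; python3 -m handwheel '[[-0.03,-0.07,0,1,0],[-0.03,-0.07,0,1,0],[-0.03,-0.07,0,1,0],[0,0,0,0,0],[0,0,0,0,0]]'; python3 -c "
from h import *
pang();togo(phi_target(-22.1),.168,-22.1)"
```

```text
time_s: 19.45
tcp_pos: [0.6037, 0.0911, 0.1672]
ee_rot: [[-0.945, 0.327, -0.0], [0.327, 0.945, -0.0], [0.0, -0.0, -1.0]]
wrist_force: [0.0, 1.0, -0.0]
gripper_width: 0.006
pointer dir -12.8 about axis -13.0 n 17
t 19.5 tcp [0.6037 0.0911 0.1672] J [  23.8   27.1  -10.9    0.   -52.  -132.8] F [ 0.44 -0.87 -0.89] w 0.008 phi 340.93
togo cm [ 0.04 -0.02 -0.08] turn 0.03
time_s: 20.12
tcp_pos: [0.6039, 0.0889, 0.1673]
ee_rot: [[-0.927, 0.376, 0.0], [0.376, 0.927, 0.0], [-0.0, 0.0, -1.0]]
wrist_force: [-0.5, 0.2, 0.6]
gripper_width: 0.005
pointer dir -20.1 about axis -20.3 n 17
t 20.18 tcp [0.6039 0.0889 0.1672] J [  23.6   27.   -11.    -0.   -52.  -135.6] F [ 0.57 -0.52 -0.66] w 0.007 phi 337.94
togo cm [ 0.02 -0.04 -0.08] turn 0.04
```

The pointer has dropped onto bar 5 (−20°; the mark is at −19.6°). I'll back off, lift and check.

```bash
python3 -m handwheel '[[0.17,0.36,0,-5,0],[0.17,0.36,0,-5,0],[0.17,0.36,0,-5,0],[0,0.3,-2.5,0,0],[0,0.3,-2.5,0,0],[0,0,-2.5,0,0],[0,0,0,0,0]]'; python3 -c "
from h import *
p,q,im=pointer()
cv2.imwrite('pics/w8.png',im[:,:,::-1])
R=p['rotation'];o=np.array(p['origin']);g=cv2.cvtColor(im,cv2.COLOR_RGB2GRAY)
def proj(x): c=R.T@(np.array(x)-o);return p['fx']*c[0]/c[2]+p['cx'],p['fy']*c[1]/c[2]+p['cy']
for r in(.03,.036,.042):
    an=np.arange(-45,10,1.);v=[]
    for a in np.radians(an):
        u,w=proj([C[0]+r*np.cos(a),C[1]+r*np.sin(a),.115]);v.append(int(g[int(round(w)),int(round(u))]))
    print(r,'dark at',an[np.array(v)<90])
a=np.radians(10.4);Rk=np.array([[np.cos(a),-np.sin(a)],[np.sin(a),np.cos(a)]])
key=C+Rk@[-.045,-.175];print('key',key,'top cam',.5435,-.096);togo(key,.235,11)"
```

```text
time_s: 21.05
tcp_pos: [0.6039, 0.1071, 0.2446]
ee_rot: [[-0.992, 0.123, 0.005], [0.123, 0.992, 0.002], [-0.005, 0.002, -1.0]]
wrist_force: [-0.1, -0.3, -0.8]
gripper_width: 0.008
0.03 dark at [-32. -31. -30. -29. -28. -27. -26. -17. -16. -15. -14. -13. -12. -11.
 -10.  -9.]
0.036 dark at [-30. -29. -28. -27. -26. -25. -17. -16. -15. -14. -13. -12. -11. -10.]
0.042 dark at [-28. -27. -26. -25. -24. -18. -17. -16. -15. -14. -13.]
key [ 0.54503013 -0.09564837] top cam 0.5435 -0.096
t 21.1 tcp [0.603  0.1068 0.2429] J [  25.2   22.9   -5.6   -0.   -61.4 -122.2] F [ 0.12  0.8  -0.62] w 0.004 phi 352.93
togo cm [  3.26 -20.81   0.76] turn -18.07
```

View pics/w8.png

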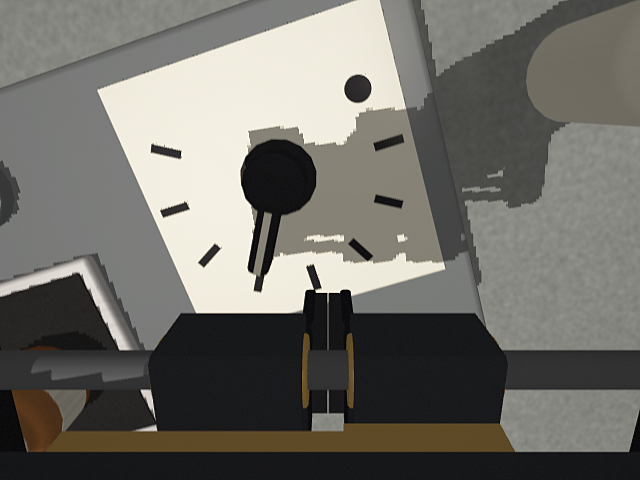

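From the dot (358,89), the bars run 1 (388,142), 2 (388,201), 3 (360,249), 4 (314,277) and 5 (258,283). The pointer lies on bar 5, so I move to the start key.

```bash
python3 -m handwheel '[[0,0,-1,0,0],[0.65,-4.16,0,0,0],[0.65,-4.16,0,0,0],[0.65,-4.16,0,0,0],[0.65,-4.16,0,0,0],[0.65,-4.16,0,0,0],[0,0,0,0,0],[0,0,0,0,0]]'; python3 -c "
from h import *
togo([.5445,-.0958],.2,-7)
im=cams.capture('wrist');p=cams.camera_params('wrist');cv2.imwrite('pics/w9.png',im[:,:,::-1])
R=p['rotation'];o=np.array(p['origin'])
for z in(.085,.1,.11):
  c=R.T@(np.array([.5445,-.0958,z])-o);print(z,p['fx']*c[0]/c[2]+p['cx'],p['fy']*c[1]/c[2]+p['cy'])"
```

```text
time_s: 22.1
tcp_pos: [0.5451, -0.0957, 0.252]
ee_rot: [[-0.992, 0.123, -0.0], [0.123, 0.992, 0.0], [0.0, -0.0, -1.0]]
wrist_force: [0.1, 0.4, -0.6]
gripper_width: 0.007
t 22.1 tcp [ 0.5451 -0.0957  0.252 ] J [   6.8   17.   -13.1   -0.   -59.9 -103.9] F [ 0.1   0.45 -0.55] w 0.007 phi 352.92
togo cm [ 0.06 -0.02  5.2 ] turn -0.08
0.085 326.3358794022161 245.80706166762968
0.1 326.3077297080621 253.3621750614876
0.11 326.2871510923959 258.88528213313634
```

View pics/w9.png

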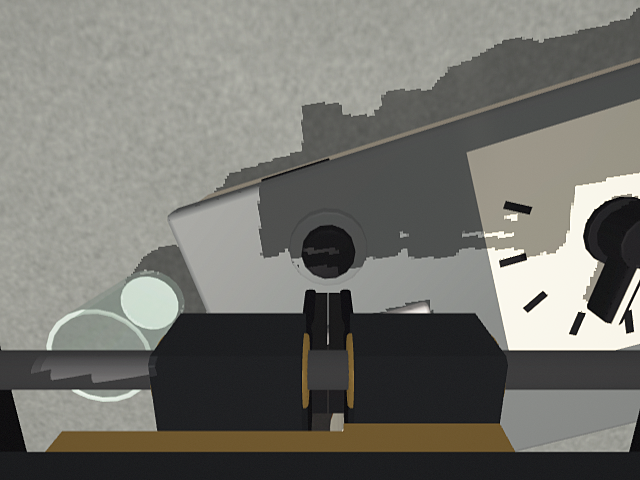

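The wrist view shows the key at (329,251), against a prediction of (326,253), so I'm centred over it. I'll descend and then feel for the contact.

```bash
python3 -m handwheel '[[0,0,2,0,0],[0,0,2,0,0],[0,0,1.5,0,0],[0,0,0.5,0,0],[0,0,0.5,0,0],[0,0,0.3,0,0],[0,0,0,0,0]]'; for i in 1; do python3 -m handwheel '[[0,0,0.2,0,0],[0,0,0.2,0,0],[0,0,0,0,0]]'; done; python3 -m handwheel '[[0,0,0.2,0,0],[0,0,0.2,0,0],[0,0,0,0,0]]'
```

```text
time_s: 23.02
tcp_pos: [0.5452, -0.0958, 0.1844]
ee_rot: [[-0.992, 0.123, 0.0], [0.123, 0.992, -0.0], [-0.0, 0.0, -1.0]]
wrist_force: [-0.7, 0.7, -0.3]
gripper_width: 0.006
time_s: 23.4
tcp_pos: [0.545, -0.0958, 0.1801]
ee_rot: [[-0.992, 0.123, -0.0], [0.123, 0.992, -0.0], [0.0, -0.0, -1.0]]
wrist_force: [0.7, -0.7, 0.9]
gripper_width: 0.003
time_s: 23.78
tcp_pos: [0.5452, -0.0958, 0.1764]
ee_rot: [[-0.992, 0.123, 0.0], [0.123, 0.992, -0.0], [-0.0, -0.0, -1.0]]
wrist_force: [-1.3, -0.1, 2.6]
gripper_width: 0.003
```

Contact starts at TCP z ≈ 0.178. I'll press on gently until the force shows the end of travel.

```bash
python3 -m handwheel '[[0,0,0.2,0,0],[0,0,0,0,0]]'; python3 -m handwheel '[[0,0,0.2,0,0],[0,0,0,0,0]]'; python3 -m handwheel '[[0,0,0.2,0,0],[0,0,0,0,0]]'
```

```text
time_s: 24.02
tcp_pos: [0.5452, -0.0958, 0.1744]
ee_rot: [[-0.992, 0.123, 0.0], [0.123, 0.992, -0.0], [-0.0, -0.0, -1.0]]
wrist_force: [-0.4, -0.0, 3.2]
gripper_width: 0.006
time_s: 24.28
tcp_pos: [0.5452, -0.0958, 0.1724]
ee_rot: [[-0.992, 0.123, 0.0], [0.123, 0.992, -0.0], [-0.0, -0.0, -1.0]]
wrist_force: [-1.0, -0.2, 5.2]
gripper_width: 0.005
time_s: 24.52
tcp_pos: [0.5452, -0.0958, 0.1711]
ee_rot: [[-0.992, 0.123, 0.0], [0.123, 0.992, -0.0], [-0.0, -0.0, -1.0]]
wrist_force: [-2.8, 1.1, 8.6]
gripper_width: 0.004
```

```bash
python3 -m handwheel '[[0,0,0.1,0,0],[0,0,0,0,0]]'; python3 -m handwheel '[[0,0,-0.5,0,0],[0,0,-1,0,0],[0,0,-2.5,0,0],[0,0,-3,0,0],[0,0,-2,0,0],[4,0,0,0,0],[5,0,0,0,0],[5,0,0,0,0],[0,0,0,0,0],[0,0,0,0,0]]'
python3 - <<'E'
from h import *
im=cams.capture('top');p=cams.camera_params('top');cv2.imwrite('pics/t2.png',cv2.resize(im[130:340,130:530,::-1],None,fx=2,fy=2,interpolation=2))
g=cv2.cvtColor(im,cv2.COLOR_RGB2GRAY).astype(int);g0=cv2.imread('pics/top0.png',0).astype(int)
R=p['rotation'];o=np.array(p['origin'])
def proj(x): c=R.T@(np.array(x)-o);return p['fx']*c[0]/c[2]+p['cx'],p['fy']*c[1]/c[2]+p['cy']
d=np.abs(g-g0)
for n,(a,b,c,e) in dict(jar=(370,415,165,210),bottle=(155,205,255,305),beaker=(460,512,208,258),key=(386,414,248,278)).items(): print(n,'max diff',d[c:e,a:b].max(),'mean',d[c:e,a:b].mean().round(2))
C2=[.5571,.0844]
for r in(.03,.038,.045): 
    an=np.arange(-50,90,2.);v=[g[int(round(w)),int(round(u))] for u,w in (proj([C2[0]+r*np.cos(a),C2[1]+r*np.sin(a),.115]) for a in np.radians(an))]
    print(r,an[np.array(v)<75])
E
```

```text
time_s: 24.78
tcp_pos: [0.5452, -0.0957, 0.171]
ee_rot: [[-0.993, 0.122, 0.001], [0.122, 0.993, -0.0], [-0.001, -0.0, -1.0]]
wrist_force: [-4.6, 2.6, 12.4]
gripper_width: 0.004
time_s: 26.02
tcp_pos: [0.4067, -0.0785, 0.2597]
ee_rot: [[-0.992, 0.123, 0.001], [0.123, 0.992, 0.0], [-0.001, 0.0, -1.0]]
wrist_force: [0.9, 0.5, 0.9]
gripper_width: 0.007
jar max diff 7 mean 1.01
bottle max diff 4 mean 0.73
beaker max diff 4 mean 0.75
key max diff 5 mean 0.88
0.03 [-32. -30. -28. -26. -14. -12. -10.]
0.038 [-32. -30. -28. -26. -24. -16. -14. -12.]
0.045 [-28. -26. -16. -14.]
```

```bash
python3 -c "
from station import job
print(job.finish_job())"
```

```text
the job is handed in; nothing more can be done
None
```

The selector is at speed five and the start key has been pressed fully in and released. I handed the job in at about 26 s of the 61 s allowed; no verdict is reported.

**Selector:** I pushed it clockwise with closed fingertips from two to five, one click at a time. Sampled wrist forces were only about 1–3 N, well under the 20 N limit. The first click needed a few extra nudges, because the pointer rested about 7–10° short of bar 3 instead of springing right onto it. The later clicks landed on their marks.

**Start key:** I pressed it only after the wrist camera had confirmed the pointer on bar 5. It moved about 7 mm from first contact to a hard stop, where the force rose steeply to about 12 N, and then I let it back out.

**Last checks:** In the top camera after retreating, the pointer read about −21° against −19.6° for the fifth mark. That is well inside the 9° tolerance. The image areas around the jar, wash bottle, beaker and key matched the first picture (differences of 7 grey levels or less), so the objects had not moved and the key was out. The arm was clear of everything.

**Disagreements:**
- The two camera fits of the selector axis differed by about 2.5 mm, so I used a point between them.
- The fingers met the pointer about 8° later than I had calculated.
- I could not view the last picture because the 12-picture limit was reached, so that final check is numbers only.

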